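# Hook the hot lamp onto the green mat

## Robot

A 6-joint arm with a two-finger parallel gripper is mounted at the origin on the work surface. World frame = base frame: x ahead of the robot, y to its left, z up, the work surface at z = 0. Lengths are in m, angles in rad, forces in N, time in s.
With the tool pointing down it reaches from about 0.3 to 0.95 m from the base axis. Payload 3.1 kg.
Tool frame: the origin (TCP) lies on the centre line of the jaws, within the pads' length; the fingertips stand 22 mm ahead of it and the grasp point (between the pads) lies 3 mm ahead of it; z points along the fingers, y is the line along which they close (so a half turn about z gives the same grasp; the last joint's range is limited). The gripper opens to 85 mm and grips with 20 to 120 N. Pads are 22 mm wide; open, the fingers measure 114 mm over their backs; the gripper's body (76 mm by 85 mm) begins 54 mm behind the grasp point. The pads swing forward as they close: fully open they stand 13 mm farther back than shut.
Start: joints at [-1.374, 0.308, 1.634, -0, 1.2, -0.07], TCP at [0.165, -0.603, 0.253] pointing down, gripper open.
Joint ranges: [-3.06, 3.06], [-0.79, 1.96], [0.05, 2.63], [-1.19, 4.34], [0.05, 2.64], [-2.94, 2.94]. Speed limits (rad/s): [2.79, 2.79, 3.14, 3.14, 3.14, 3.14].

## Interface

Orientations are given as a unit quaternion [x, y, z, w].
In Python, from bench import env, imaging, job, spotter gives the robot as it stands.
- The arm moves only by the tool jog_arm, never from a script. Its argument "plan" is a list of rows, each an object with "gripper": the closure, from -1 (fully open) to 1 (shut), so that 0 is half open; "xyz": the shift along the tool's x, y, z in mm, a list of three; "angular": the turn, a rotation vector about the tool's x, y, z in degrees, a list of three. In form: [{"gripper": gripper, "xyz": [x, y, z], "angular": [wx, wy, wz]}, ...]. A call has 1 to 12 rows; each row is the pose to reach, as a shift and turn from the pose commanded when the call began, along the tool's axes at that moment; what a row does not reach only later rows make up. A row lasts 1/12 s, in which the tool goes at most 41.7 mm and 7.16 degrees, less where a joint would pass 70% of its speed; a pose out of reach is approached as far as the arm can. A call with a gripper value outside its range is refused whole. The fingers move at their own pace and stop on an object; the grip force is fixed at half the most. Time passes only in rows, so rows that repeat a pose let the fingers close. It gives the time, the measured TCP pose, the force, the opening and the grip force at its end, in the units of the state.
- env.sense(): the state, without advancing time (a new reading comes with each control period).
- imaging.capture(name): name is "scene" or "top"; returns the picture (384x512x3 uint8, red, green, blue); there is no depth.
- imaging.camera_model(name): a dict with "fx", "fy", "cx", "cy" (pixels), "cam_to_world" (4x4, takes a point from camera to world coordinates). Camera axes: x right, y up, looking along -z (the intrinsics and any distortion apply to the point x, -y, -z); pixel columns grow to the right and rows downward; lengths in m; the calibration is good to about 2 mm. A picture is of the moment at which its call begins. camera_model takes no time and is no camera call.
- job.sign_off(): hands the job in; it is judged then, once.
Trained networks look in the newest picture that a camera, given by its name, has taken for a name from the list of things; names that differ only in an ending like _2 or _b are one class to them, and where a whole thing is asked for, a point or a joint stands for the part that bears it (a point fixed in the world has none). Each returns a list of dicts, best first, with "confidence" (0 to 1); they miss things now and then, are a little off and sometimes report something else, mostly with a low value. They report only what shows in the picture. A call takes as long as a camera call. They do not tell look-alikes from the thing itself.
- spotter.spot_in(camera, thing): "bbox" ([left, top, right, bottom] in pixels, round what is visible of it).
The state is a dict: "time": time; "joint_positions": joint angles; "qd": joint speeds; "joint_torque": joint torques, N m; "tool_pos": TCP position; "ee_rot": TCP orientation; "wrist_force": force on the tool from outside, world axes, zero at the start; "moment": the same for the moment, N m; "gripper_width": finger opening in m; "grasp_force": force on a finger pad.
Only numpy, scipy, OpenCV 4.12 (cv2) and the standard library are available. Lean on these libraries where they do the work, as an engineer would, in place of code of your own. Each camera call takes 0.05 s, during which the arm holds its last target. There are 200 camera calls.

## Task

The frosted lamp is too hot to touch: take the yellow-handled hook, put its tip down into the lamp's brass ring and drag the lamp along the bench, without lifting or tipping it, until its round base stands wholly on the green mat. Then unhook it and lay the hook gently on the bench, clear of the lamp. Leave the brass terminal post, on its similar base, where it is.

Things in the scene. Friction and masses are not known exactly. Their poses are not given: they have to be found in the camera images.
- hook: Hand hook, about 160 g, lying flat on the bench with its tip downward. Yellow wooden handle, a bar 120 mm long (x), 24 mm wide (y), 30 mm high; origin at the middle of the handle's underside. +x points along the handle to the hook, z up. A steel rod 8 mm thick leaves the handle's +x end, rises to 52 mm above the underside, runs forward, then turns straight down as a pin 130 mm ahead of the origin. Keep it level to use it; grip the handle across its width at the middle.
- hook_tip (a point): Lower end of the hook's vertical pin (8 mm thick), 130 mm ahead (+x) of the hook's origin and 3 mm above the level of the handle's underside; axes as the hook's.
- lamp: Lamp: round wooden stand, 80 mm across and 22 mm high, loose on the bench. A flat horizontal brass pull ring is fixed rigidly to its rim: 44 mm clear inside, bar 6 mm thick, its bar spanning 13 to 19 mm above the bench, ring centre 66 mm from the stand's middle along the stand's own -x. On it a brass socket 32 mm across and a frosted white glass bulb 56 mm across, top 122 mm above the bench. About 320 g in all. Origin at the middle of the underside, z up.
- lamp_ring (a point): Centre of the lamp's pull ring, 16 mm above the bench; axes as the lamp's.
- post: Bystander, not to be moved: round wooden stand, 80 mm across and 22 mm high, loose on the bench. A flat horizontal brass pull ring is fixed rigidly to its rim: 44 mm clear inside, bar 6 mm thick, its bar spanning 13 to 19 mm above the bench, ring centre 66 mm from the stand's middle along the stand's own -x. On it a slim brass terminal post with two round brass nuts, 78 mm high, no bulb. Origin at the middle of the underside.
- mat: Green mat, 170 by 170 mm, let in flush with the bench top so that things slide onto it without a step; fixed. Origin at its middle, x and y along its edges.
Not all that is in view belongs to the job. Several things have the shape of the lamp; the one meant has the colours described above.

How it is judged:
On the way, in this order (a step that is already met when the one before it is completed fails the run):
1. the hook's tip is down inside the lamp's ring (horizontal distance between hook_tip and lamp_ring below 0.024 m and height (world z) of hook_tip below 0.014 m), for 0.1 s.
2. with the hook still in the ring, the lamp's base has come wholly onto the mat (all of step 1 and x of lamp in the frame of mat between -0.047 and 0.047 m and y of lamp in the frame of mat between -0.047 and 0.047 m), for 0.1 s.
At the end, for the whole second after the job is handed in: The lamp stands upright and still, middle of its base within 47 mm of the mat's middle along each mat edge; the hook lies still on the bench, its tip over 35 mm from the ring's centre, not touching the lamp; the terminal post is within 30 mm of its start (x of lamp in the frame of mat between -0.047 and 0.047 m and y of lamp in the frame of mat between -0.047 and 0.047 m and angle between lamp's own z axis and vertical below 0.1 rad and linear speed of each of lamp, hook below 0.02 m/s and horizontal distance between hook_tip and lamp_ring above 0.035 m and contact force between hook and lamp below 0.1 N and height (world z) of hook below 0.03 m and distance of post from where it was at the start of the episode below 0.03 m).
It fails at once if the robot itself touches the lamp (contact force between lamp and the fingers above 0.3 N or contact force between lamp and the arm above 0.3 N).
It fails at once if the lamp is lifted off the bench by more than 20 mm (height (world z) of lamp above 0.02 m).
It fails at once if the lamp is tipped by more than 0.4 rad (angle between lamp's own z axis and vertical above 0.4 rad).
It fails at once if the terminal post is moved by more than 30 mm (distance of post from where it was at the start of the episode above 0.03 m).
It fails at once if the hook is dropped (let go more than 40 mm above the bench) (height (world z) of hook above 0.04 m and contact force between hook and the fingers below 0.05 N).
It also fails if it takes over 56 s, if anything falls off the work surface, if the arm or the gripper's body presses on something with over 40 N, if the wrist force passes 120 N, or if a joint passes its speed limit or range.

## Working session

There is one attempt and no reset: what is moved stays moved. The work goes in short steps, Python scripts to look and compute and a tool call to move; the robot and the scene stay as the last step left them, time stands still between calls to the robot, and variables do not carry over. Pictures are saved under pics/ and viewed, at most 10 in all, crops included, and the job is handed in when it is done.

Besides the shell and the picture viewer there is one more tool, called after "Request:" by a JSON object that holds its "api" and its "payload". jog_arm: Moves the arm, as the interface text tells. Its arguments: {"type":"object","properties":{"plan":{"type":"array"}},"required":["plan"]}

```bash
mkdir -p pics; cat > h.py <<'E'
import numpy as np, cv2
from bench import env, imaging, job, spotter
def save(cam,name):
    im=imaging.capture(cam); cv2.imwrite(f'pics/{name}.png',im[:,:,::-1]); return im
def ray(cam,u,v):
    m=imaging.camera_model(cam); T=np.array(m['cam_to_world'])
    d=T[:3,:3]@np.array([(u-m['cx'])/m['fx'],-(v-m['cy'])/m['fy'],-1.]); return T[:3,3],d
def at(cam,u,v,z):
    o,d=ray(cam,u,v); return o+d*(z-o[2])/d[2]
def tri(a,b):
    A=[];B=[]
    for c,u,v in (a,b):
        o,d=ray(c,u,v); d=d/np.linalg.norm(d); P=np.eye(3)-np.outer(d,d); A.append(P);B.append(P@o)
    x=np.linalg.lstsq(np.vstack(A),np.hstack(B),rcond=None)[0]; return x
def proj(cam,p):
    m=imaging.camera_model(cam); T=np.linalg.inv(np.array(m['cam_to_world'])); q=T[:3,:3]@p+T[:3,3]
    return m['cx']+m['fx']*q[0]/-q[2], m['cy']-m['fy']*q[1]/-q[2]
E
python3 - <<'E'
from h import *
ims=[save(c,c+'1') for c in('scene','top')]
cv2.imwrite('pics/top1b.png',cv2.resize(ims[1][:,:,::-1],(800,600),interpolation=cv2.INTER_CUBIC))
cv2.imwrite('pics/scene1b.png',cv2.resize(ims[0][:,:,::-1],(800,600),interpolation=cv2.INTER_CUBIC))
for c in('scene','top'):
    m=imaging.camera_model(c);print(c,{k:np.round(v,3).tolist() for k,v in m.items()})
    for t in('hook','lamp','post','mat'):
        print(c,t,[(np.round(d['bbox']).tolist(),round(d['confidence'],2)) for d in spotter.spot_in(c,t)])
s=env.sense();print(s['tool_pos'],s['ee_rot'],s['time'])
E
```

```text
scene {'fx': 386.001, 'fy': 386.001, 'cx': 252.926, 'cy': 194.913, 'cam_to_world': [[-0.069, -0.788, 0.612, 1.125], [0.998, -0.05, 0.048, -0.024], [-0.007, 0.613, 0.79, 0.742], [0.0, 0.0, 0.0, 1.0]]}
scene hook [([104.0, 140.0, 160.0, 207.0], 0.96)]
scene lamp [([330.0, 258.0, 374.0, 342.0], 0.91), ([339.0, 200.0, 386.0, 257.0], 0.59), ([368.0, 125.0, 407.0, 170.0], 0.59)]
scene post [([190.0, 193.0, 221.0, 243.0], 0.77)]
scene mat [([259.0, 165.0, 340.0, 230.0], 0.62)]
top {'fx': 443.606, 'fy': 443.606, 'cx': 256.867, 'cy': 185.268, 'cam_to_world': [[-0.029, 0.993, -0.116, 0.475], [-0.999, -0.031, -0.013, -0.056], [-0.016, 0.116, 0.993, 1.116], [0.0, 0.0, 0.0, 1.0]]}
top hook [([376.0, 181.0, 409.0, 263.0], 0.56)]
top lamp [([152.0, 147.0, 188.0, 195.0], 0.95), ([163.0, 78.0, 202.0, 127.0], 0.93), ([110.0, 248.0, 150.0, 299.0], 0.69)]
top post []
top mat [([184.0, 172.0, 260.0, 247.0], 0.9)]
[ 0.16474635 -0.60288976  0.25323908] [ 9.91117749e-01  1.32987242e-01 -5.46536056e-06 -1.69262544e-05] 0.5
```

View pics/top1b.png

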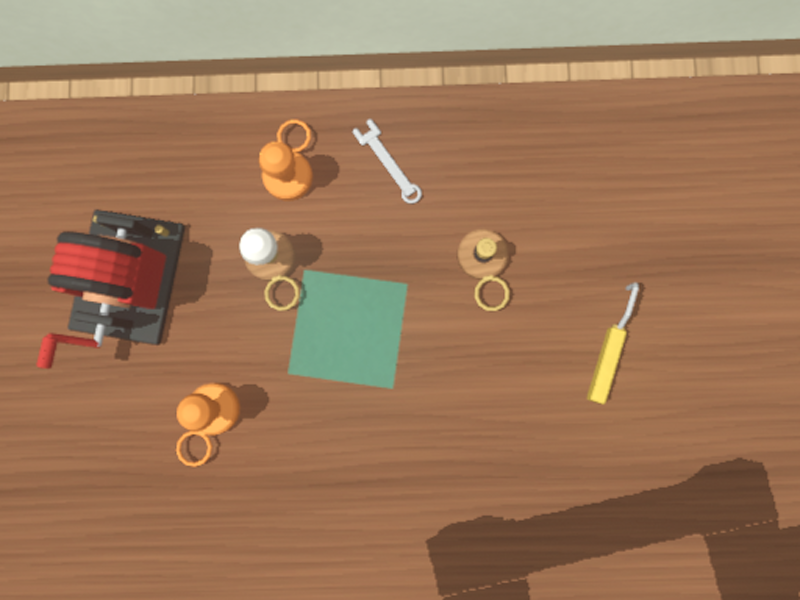

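View pics/scene1b.png

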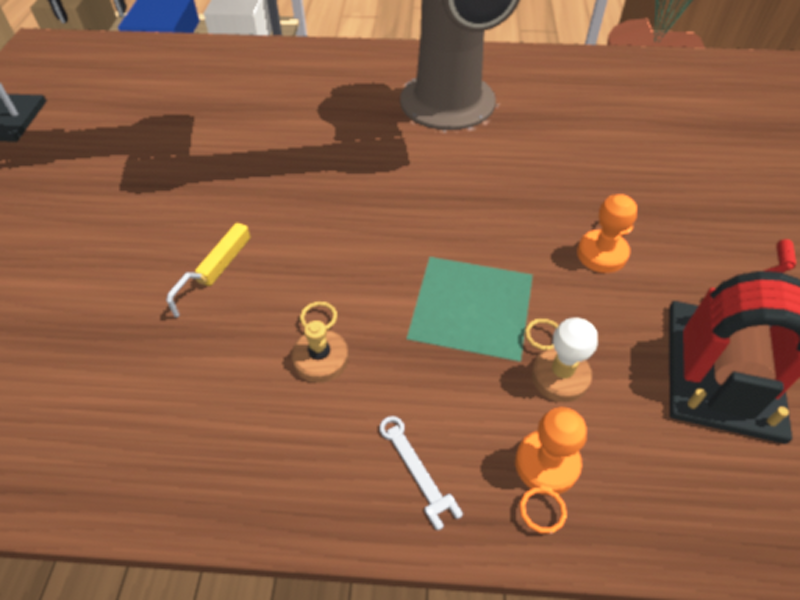

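The top view (800x600) shows the frosted lamp's stand at about (270,254) with its ring at (283,293). The mat centre is at (348,328). The post is at (484,254) with its ring at (492,294). The yellow handle runs (598,402)–(619,328), with the pin at about (636,287). In the scene view the lamp ring is at about (543,336), the handle at (222,254) and the pin's end at (175,316). The orange things and the wrench are distractors.

```bash
cat >> h.py <<'E'
def big(u,v): return (u+.5)/1.5625-.5,(v+.5)/1.5625-.5
def yellow(cam,im):
    hsv=cv2.cvtColor(im,cv2.COLOR_RGB2HSV); m=cv2.inRange(hsv,(23,140,120),(33,255,255))
    n,l,s,c=cv2.connectedComponentsWithStats(m); i=1+np.argmax(s[1:,4])
    r=cv2.minAreaRect(np.argwhere(l==i)[:,::-1].astype(np.float32)); return c[i],s[i],cv2.boxPoints(r)
E
python3 - <<'E'
from h import *
ims={c:cv2.imread(f'pics/{c}1.png')[:,:,::-1].copy() for c in('scene','top')}
cs={}
for c in ims:
    ce,s,b=yellow(c,ims[c]); cs[c]=ce; print(c,ce,s.tolist(),b.round(1).tolist()); print([at(c,*p,.03).round(3).tolist() for p in b], at(c,*ce,.02).round(3))
print('tri handle',tri(('scene',*cs['scene']),('top',*cs['top'])).round(4))
T=lambda a,b:tri(('top',*big(*a)),('scene',*big(*b))).round(4)
print('ring',T((283,293.5),(543,336)),'at16',at('top',*big(283,293.5),.016).round(4),at('scene',*big(543,336),.016).round(4))
print('pin top',T((636,287),(180,300)), at('top',*big(636,287),.05).round(4), at('scene',*big(174,316),.003).round(4))
print('post ring',T((492,294),(319,317)))
print('stand',at('top',*big(270,254),.022).round(4),at('scene',*big(562,373),.022).round(4))
print('post stand',at('top',*big(484,254),.022).round(4))
print('mat',[at('top',*big(*p),0).round(4).tolist() for p in((303,269),(407,284),(393,388),(289,374))])
print('mat',[at('scene',*big(*p),0).round(4).tolist() for p in((429,258),(532,272),(522,359),(408,340))])
E
```

```text
scene [141.69253731 159.2358209 ] [126, 143, 32, 34, 335] [[125.0999984741211, 172.1999969482422], [152.10000610351562, 140.6999969482422], [158.5, 146.10000610351562], [131.39999389648438, 177.6999969482422]]
[[0.524, -0.385, 0.03], [0.411, -0.344, 0.03], [0.43, -0.323, 0.03], [0.54, -0.365, 0.03]] [ 0.469 -0.36   0.02 ]
top [388.14972274 233.29205176] [377, 209, 24, 49, 541] [[375.70001220703125, 254.8000030517578], [389.6000061035156, 208.1999969482422], [400.6000061035156, 211.5], [386.6000061035156, 258.1000061035156]]
[[0.424, -0.324, 0.03], [0.536, -0.364, 0.03], [0.527, -0.39, 0.03], [0.416, -0.349, 0.03]] [ 0.475 -0.359  0.02 ]
tri handle [ 0.4749 -0.3571  0.0265]
ring [0.604  0.1507 0.0119] at16 [0.6034 0.1482 0.016 ] [0.6068 0.1515 0.016 ]
pin top [ 0.5917 -0.3976  0.0389] [ 0.5927 -0.4035  0.05  ] [ 0.5963 -0.4062  0.003 ]
post ring [ 0.5922 -0.1836  0.0143]
stand [0.6671 0.1674 0.022 ] [0.6723 0.1713 0.022 ]
post stand [ 0.6563 -0.1751  0.022 ]
mat [[0.6445, 0.1181, 0.0], [0.6146, -0.0507, 0.0], [0.4481, -0.0234, 0.0], [0.4751, 0.1427, 0.0]]
mat [[0.4491, -0.0201, -0.0], [0.4692, 0.1477, 0.0], [0.6384, 0.1217, 0.0], [0.6156, -0.0456, 0.0]]
```

Request:
{"api": "jog_arm", "payload": {"plan": [{"gripper": -1,"xyz": [364,-155,133],"angular": [0,0,36]},{"gripper": -1,"xyz": [364,-155,133],"angular": [0,0,36]},{"gripper": -1,"xyz": [364,-155,133],"angular": [0,0,36]},{"gripper": -1,"xyz": [364,-155,133],"angular": [0,0,36]},{"gripper": -1,"xyz": [364,-155,133],"angular": [0,0,36]},{"gripper": -1,"xyz": [364,-155,133],"angular": [0,0,36]},{"gripper": -1,"xyz": [364,-155,133],"angular": [0,0,36]},{"gripper": -1,"xyz": [364,-155,133],"angular": [0,0,36]},{"gripper": -1,"xyz": [364,-155,133],"angular": [0,0,36]},{"gripper": -1,"xyz": [364,-155,133],"angular": [0,0,36]},{"gripper": -1,"xyz": [364,-155,133],"angular": [0,0,36]},{"gripper": -1,"xyz": [364,-155,133],"angular": [0,0,36]}]}}

```text
time: 1.5
tool_pos: [0.4762, -0.355, 0.1191]
ee_rot: [0.984, -0.178, -0.001, -0.001]
wrist_force: [-0.0, -0.8, -0.6]
gripper_width: 0.0852
grasp_force: 0.0
```

```bash
python3 - <<'E'
from h import *
from scipy.spatial.transform import Rotation as R
s=env.sense();print(s['tool_pos'],R.from_quat(s['ee_rot']).as_matrix().round(3).tolist(),s['time'],s['wrist_force'])
im=save('scene','s2'); cv2.imwrite('pics/s2b.png',cv2.resize(im[40:260,20:300,::-1],(762,600)))
E
```

```text
[ 0.4761925  -0.3549873   0.11905917] [[0.937, -0.349, -0.002], [-0.349, -0.937, 0.002], [-0.002, -0.001, -1.0]] 1.5 [-1.45496443e-04 -7.90947087e-01 -5.95566828e-01]
```

View pics/s2b.png

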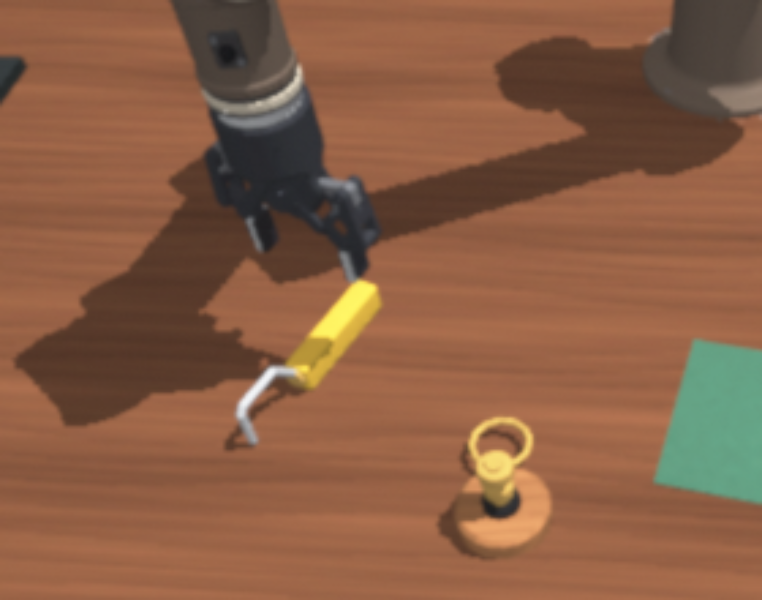

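The open jaws stand above the handle (crop about (335,335)), with their line across it; the fingers are at (262,235) and (352,262). I'll go down and grip.

Request:
{"api": "jog_arm", "payload": {"plan": [{"gripper": -1,"xyz": [-1,2,30],"angular": [0,0,0]},{"gripper": -1,"xyz": [-1,2,60],"angular": [0,0,0]},{"gripper": -1,"xyz": [-1,2,80],"angular": [0,0,0]},{"gripper": -1,"xyz": [-1,2,92],"angular": [0,0,0]},{"gripper": -1,"xyz": [-1,2,92],"angular": [0,0,0]},{"gripper": 1,"xyz": [-1,2,92],"angular": [0,0,0]},{"gripper": 1,"xyz": [-1,2,92],"angular": [0,0,0]},{"gripper": 1,"xyz": [-1,2,92],"angular": [0,0,0]},{"gripper": 1,"xyz": [-1,2,92],"angular": [0,0,0]},{"gripper": 1,"xyz": [-1,2,92],"angular": [0,0,0]},{"gripper": 1,"xyz": [-1,2,92],"angular": [0,0,0]},{"gripper": 1,"xyz": [-1,2,92],"angular": [0,0,0]}]}}

```text
time: 2.55
tool_pos: [0.4744, -0.3598, 0.0298]
ee_rot: [0.984, -0.18, 0.001, 0.001]
wrist_force: [-0.8, 0.3, 5.3]
gripper_width: 0.0229
grasp_force: 60.6
```

Request:
{"api": "jog_arm", "payload": {"plan": [{"gripper": 1,"xyz": [0,0,0],"angular": [0,0,0]},{"gripper": 1,"xyz": [0,0,0],"angular": [0,0,0]},{"gripper": 1,"xyz": [0,0,0],"angular": [0,0,0]},{"gripper": 1,"xyz": [0,0,0],"angular": [0,0,0]}]}}

```text
time: 2.88
tool_pos: [0.4744, -0.3597, 0.0298]
ee_rot: [0.984, -0.18, 0.001, 0.001]
wrist_force: [-0.4, 0.2, 6.2]
gripper_width: 0.0226
grasp_force: 60.6
```

Request:
{"api": "jog_arm", "payload": {"plan": [{"gripper": 1,"xyz": [0,0,-20],"angular": [0,0,0]},{"gripper": 1,"xyz": [0,0,-50],"angular": [0,0,0]},{"gripper": 1,"xyz": [0,0,-80],"angular": [0,0,0]},{"gripper": 1,"xyz": [0,0,-100],"angular": [0,0,0]},{"gripper": 1,"xyz": [-11,-31,-100],"angular": [0,0,-3]},{"gripper": 1,"xyz": [-22,-62,-100],"angular": [0,0,-6]},{"gripper": 1,"xyz": [-33,-93,-100],"angular": [0,0,-9]},{"gripper": 1,"xyz": [-44,-124,-100],"angular": [0,0,-12]},{"gripper": 1,"xyz": [-55,-155,-100],"angular": [0,0,-15]},{"gripper": 1,"xyz": [-66,-186,-100],"angular": [0,0,-18]},{"gripper": 1,"xyz": [-77,-217,-100],"angular": [0,0,-21]},{"gripper": 1,"xyz": [-77,-217,-100],"angular": [0,0,-21]}]}}

```text
time: 3.88
tool_pos: [0.476, -0.1232, 0.1271]
ee_rot: [1.0, 0.005, -0.002, -0.002]
wrist_force: [-1.1, 0.6, -2.3]
gripper_width: 0.023
grasp_force: 59.8
```

```bash
python3 - <<'E'
from h import *
from scipy.spatial.transform import Rotation as R
s=env.sense();p=s['tool_pos'];M=R.from_quat(s['ee_rot']).as_matrix();print(p,M[:,0],s['grasp_force'],s['wrist_force'])
g=np.array([.485,.105,.13]); d=M.T@(g-p); print(d*1000, np.degrees(np.arctan2(M[1,0],M[0,0])))
E
```

```text
[ 0.47598329 -0.12323906  0.12713411] [ 0.99993673  0.01050794 -0.00401532] 59.787577986717224 [-1.05742321  0.55309217 -2.33078143]
[  11.40295835 -228.14147454   -2.00562791] 0.6020763770840247
```

Request:
{"api": "jog_arm", "payload": {"plan": [{"gripper": 1,"xyz": [1,-31,0],"angular": [0,0,-3]},{"gripper": 1,"xyz": [2,-62,0],"angular": [0,0,-6]},{"gripper": 1,"xyz": [3,-93,0],"angular": [0,0,-9]},{"gripper": 1,"xyz": [4,-124,0],"angular": [0,0,-12]},{"gripper": 1,"xyz": [5,-155,0],"angular": [0,0,-15]},{"gripper": 1,"xyz": [6,-186,0],"angular": [0,0,-18]},{"gripper": 1,"xyz": [7,-210,0],"angular": [0,0,-20]},{"gripper": 1,"xyz": [8,-224,0],"angular": [0,0,-20]},{"gripper": 1,"xyz": [8,-224,20],"angular": [0,0,-20]},{"gripper": 1,"xyz": [8,-224,40],"angular": [0,0,-20]},{"gripper": 1,"xyz": [8,-224,55],"angular": [0,0,-20]},{"gripper": 1,"xyz": [8,-224,55],"angular": [0,0,-20]}]}}

```text
time: 4.88
tool_pos: [0.4815, 0.0948, 0.0699]
ee_rot: [0.984, 0.176, -0.004, -0.0]
wrist_force: [-1.6, -0.6, -2.1]
gripper_width: 0.0228
grasp_force: 59.9
```

```bash
python3 - <<'E'
from h import *
from scipy.spatial.transform import Rotation as R
s=env.sense();p=s['tool_pos'];M=R.from_quat(s['ee_rot']).as_matrix();print(p,M.round(3).tolist(),s['grasp_force'],s['wrist_force'])
tip=p+M@np.array([.13,0,.027]);print('tip pred',tip)
a=[]
for c,w in(('scene',[290,190,410,280]),('top',[120,130,240,220])):
    im=save(c,c+'3'); print(c,proj(c,tip),proj(c,np.array([.605,.15,.016])))
    a.append(cv2.resize(im[w[1]:w[1]+90,w[0]:w[0]+120,::-1],(800,600),interpolation=cv2.INTER_CUBIC)[:, :])
cv2.imwrite('pics/c3.png',cv2.resize(np.hstack(a),(800,300))); cv2.imwrite('pics/c3s.png',a[0]); cv2.imwrite('pics/c3t.png',a[1])
E
```

```text
[0.48153814 0.09482458 0.06994584] [[0.938, 0.347, -0.008], [0.347, -0.938, -0.001], [-0.008, -0.002, -1.0]] 59.89713370800018 [-1.61230509 -0.61530566 -2.10827609]
tip pred [0.60325058 0.1398958  0.04195174]
scene (np.float64(344.1413260226884), np.float64(206.64236525369262)) (np.float64(346.61558916198953), np.float64(214.17321893014744))
top (np.float64(182.35674246294462), np.float64(186.45483325164832)) (np.float64(180.2249669227192), np.float64(187.0544062673031))
```

View pics/c3s.png

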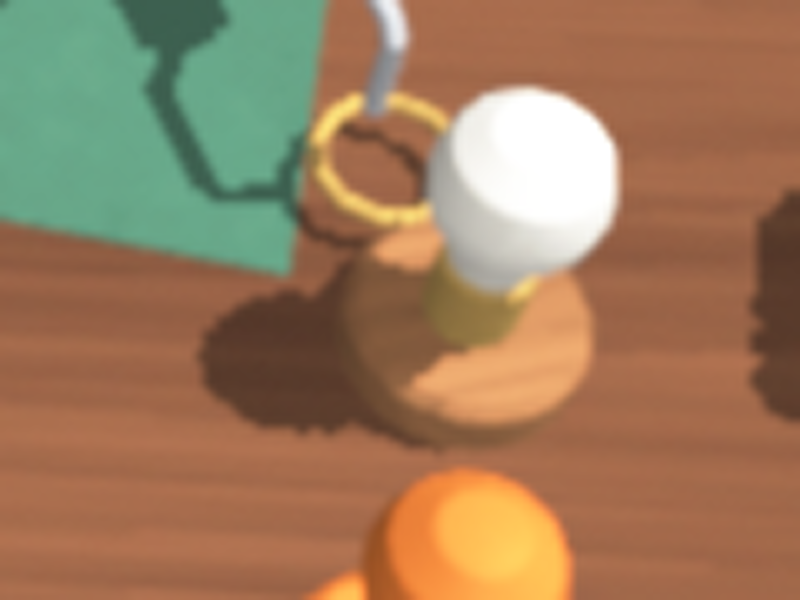

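View pics/c3t.png

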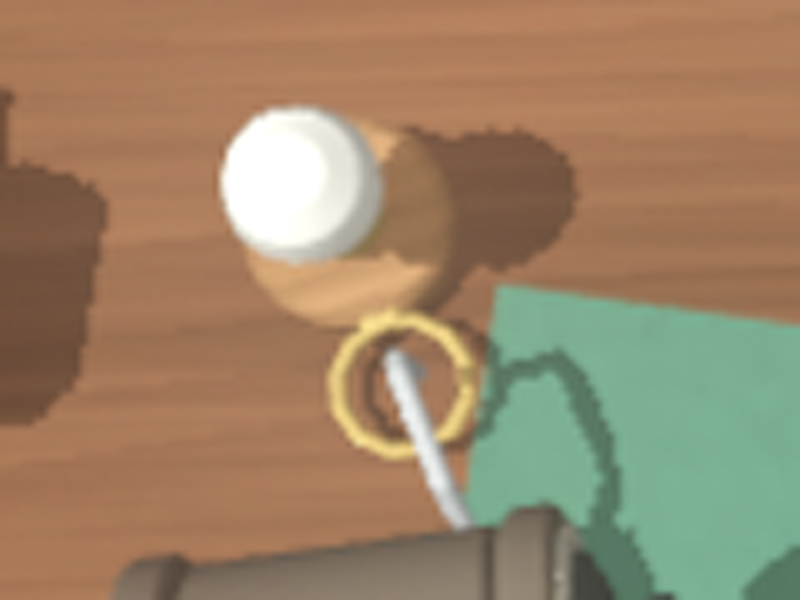

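Scene crop: the pin's lower end is at (376,112) and the ring centre is at (388,157). Top crop: the ring centre is at (403,384), and the pin's top and bottom are at about (394,356) and (416,372). So the tip stands nearly above the ring.

```bash
python3 - <<'E'
from h import *
f=lambda u,v,x,y:(x+u/6.667-.43,y+v/6.667-.43)
tip=tri(('scene',*f(376,112,290,190)),('top',*f(415,373,120,130)));ring=tri(('scene',*f(388,157,290,190)),('top',*f(403,384,120,130)))
print(tip,ring,at('scene',*f(388,157,290,190),.016),at('top',*f(403,384,120,130),.016))
E
```

```text
[0.60523584 0.14177972 0.04584783] [0.60441877 0.15094619 0.01943858] [0.60186277 0.15286227 0.016     ] [0.60473211 0.1505245  0.016     ]
```

Request:
{"api": "jog_arm", "payload": {"plan": [{"gripper": 1,"xyz": [2,-9,0],"angular": [0,0,0]},{"gripper": 1,"xyz": [2,-9,0],"angular": [0,0,0]},{"gripper": 1,"xyz": [2,-9,8],"angular": [0,0,0]},{"gripper": 1,"xyz": [2,-9,16],"angular": [0,0,0]},{"gripper": 1,"xyz": [2,-9,24],"angular": [0,0,0]},{"gripper": 1,"xyz": [2,-9,32],"angular": [0,0,0]},{"gripper": 1,"xyz": [2,-9,36],"angular": [0,0,0]},{"gripper": 1,"xyz": [2,-9,36],"angular": [0,0,0]},{"gripper": 1,"xyz": [2,-9,36],"angular": [0,0,0]}]}}

```text
time: 5.73
tool_pos: [0.4833, 0.1043, 0.0366]
ee_rot: [0.984, 0.176, -0.001, -0.0]
wrist_force: [-0.6, -0.7, -1.5]
gripper_width: 0.0225
grasp_force: 59.9
```

```bash
python3 - <<'E'
from h import *
from scipy.spatial.transform import Rotation as R
s=env.sense();p=s['tool_pos'];M=R.from_quat(s['ee_rot']).as_matrix();print(p,M.round(3).tolist(),s['wrist_force'])
for c,w in(('scene',[290,190]),('top',[120,130])):
    im=save(c,c+'4'); cv2.imwrite(f'pics/c4{c[0]}.png',cv2.resize(im[w[1]:w[1]+90,w[0]:w[0]+120,::-1],(600,450),interpolation=cv2.INTER_CUBIC))
E
```

```text
[0.48326186 0.10431066 0.03660894] [[0.938, 0.347, -0.001], [0.347, -0.938, -0.0], [-0.001, -0.0, -1.0]] [-0.60483609 -0.70484377 -1.46482011]
```

View pics/c4s.png

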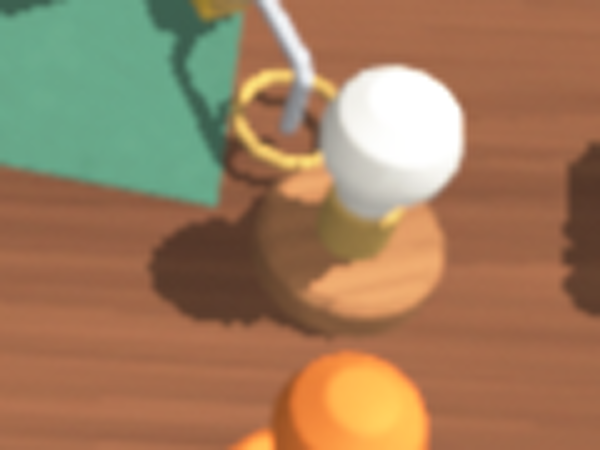

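The pin's end is inside the ring (crop (290,130), with the ring centred at about (287,118)). I'll start the drag, a little lower.

Request:
{"api": "jog_arm", "payload": {"plan": [{"gripper": 1,"xyz": [-4,2,3],"angular": [0,0,0]},{"gripper": 1,"xyz": [-10,6,3],"angular": [0,0,0]},{"gripper": 1,"xyz": [-20,12,3],"angular": [0,0,0]},{"gripper": 1,"xyz": [-32,19,3],"angular": [0,0,0]},{"gripper": 1,"xyz": [-44,26,3],"angular": [0,0,0]},{"gripper": 1,"xyz": [-56,33,3],"angular": [0,0,0]},{"gripper": 1,"xyz": [-68,40,3],"angular": [0,0,0]},{"gripper": 1,"xyz": [-80,47,3],"angular": [0,0,0]},{"gripper": 1,"xyz": [-92,54,3],"angular": [0,0,0]},{"gripper": 1,"xyz": [-102,60,3],"angular": [0,0,0]},{"gripper": 1,"xyz": [-110,65,3],"angular": [0,0,0]},{"gripper": 1,"xyz": [-116,69,3],"angular": [0,0,0]}]}}

```text
time: 6.83
tool_pos: [0.3978, -0.0014, 0.0343]
ee_rot: [0.984, 0.176, -0.0, -0.0]
wrist_force: [1.7, 1.7, -1.6]
gripper_width: 0.0226
grasp_force: 60.0
```

```bash
python3 - <<'E'
from h import *
from scipy.spatial.transform import Rotation as R
s=env.sense();p=s['tool_pos'];M=R.from_quat(s['ee_rot']).as_matrix();print(p,M.round(3).tolist(),s['wrist_force'])
tip=p+M@np.array([.13,0,.027]);print(tip)
a=[]
for c in('top','scene'):
    im=save(c,c+'5')
    a.append(cv2.resize(im[100:280,130:370,::-1],(400,300),interpolation=cv2.INTER_CUBIC) if 0 else cv2.resize(im[110:260,150:350,::-1],(800,600),interpolation=cv2.INTER_CUBIC))
    print(c,[(np.round(d['bbox']).tolist(),round(d['confidence'],2)) for d in spotter.spot_in(c,'lamp')])
cv2.imwrite('pics/c5.png',cv2.resize(np.vstack(a),(400,600)));cv2.imwrite('pics/c5t.png',a[0]);cv2.imwrite('pics/c5s.png',a[1])
E
```

```text
[ 0.3977695  -0.00139113  0.03428713] [[0.938, 0.346, -0.0], [0.346, -0.938, 0.0], [-0.0, -0.0, -1.0]] [ 1.6642373   1.72560779 -1.58802874]
[0.51973375 0.043583   0.00724922]
top [([112.0, 247.0, 151.0, 300.0], 0.89), ([166.0, 78.0, 203.0, 128.0], 0.66), ([184.0, 185.0, 213.0, 216.0], 0.59)]
scene [([368.0, 123.0, 407.0, 172.0], 0.96), ([329.0, 259.0, 376.0, 343.0], 0.63), ([295.0, 170.0, 343.0, 222.0], 0.56)]
```

View pics/c5.png

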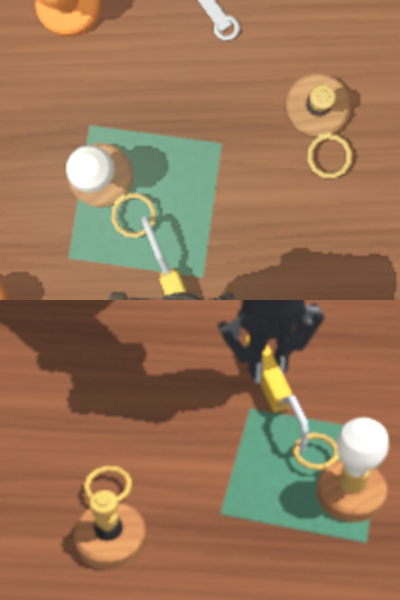

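The lamp followed. In the top half of the picture its stand is at about (100,174) near the mat's left edge, and its ring is at (134,215) with the pin at its lower right.

```bash
python3 - <<'E'
from h import *
f=lambda u,v:(149.75+u/2,109.75+v/2)
st=at('top',*f(100,174),.022);rg=at('top',*f(134,215),.016);s2=at('scene',*f(352,488-300),.022);r2=at('scene',*f(316,451-300),.016)
m=np.array([.5445,.0475]);a=np.radians(-8.8);print(st,rg,s2,r2,np.linalg.norm(st-rg))
for q in(st,s2):
    d=q[:2]-m;print(d@[np.cos(a),np.sin(a)],d@[-np.sin(a),np.cos(a)])
E
```

```text
[0.57857965 0.10051746 0.022     ] [0.52682563 0.05985516 0.016     ] [0.58275806 0.10274697 0.022     ] [0.52492637 0.06287346 0.016     ] 0.06609010215208676
0.025567562060103466 0.05760705918158992
0.02935569844012385 0.0604495632915977
```

Request:
{"api": "jog_arm", "payload": {"plan": [{"gripper": 1,"xyz": [-4,3,0],"angular": [0,0,0]},{"gripper": 1,"xyz": [-10,8,0],"angular": [0,0,0]},{"gripper": 1,"xyz": [-18,14,0],"angular": [0,0,0]},{"gripper": 1,"xyz": [-26,20,0],"angular": [0,0,0]},{"gripper": 1,"xyz": [-34,26,0],"angular": [0,0,0]},{"gripper": 1,"xyz": [-42,32,0],"angular": [0,0,0]},{"gripper": 1,"xyz": [-48,37,0],"angular": [0,0,0]},{"gripper": 1,"xyz": [-52,41,0],"angular": [0,0,0]},{"gripper": 1,"xyz": [-55,43,0],"angular": [0,0,0]},{"gripper": 1,"xyz": [-55,43,0],"angular": [0,0,0]},{"gripper": 1,"xyz": [-55,43,0],"angular": [0,0,0]}]}}

```text
time: 7.95
tool_pos: [0.3616, -0.0601, 0.0342]
ee_rot: [0.984, 0.176, -0.001, -0.0]
wrist_force: [-0.6, -0.8, -1.5]
gripper_width: 0.0229
grasp_force: 59.9
```

```bash
python3 - <<'E'
from h import *
from scipy.spatial.transform import Rotation as R
s=env.sense();p=s['tool_pos'];M=R.from_quat(s['ee_rot']).as_matrix();print(p,M.round(3).tolist(),s['wrist_force'])
print(p+M@np.array([.13,0,.027]))
a=[cv2.resize(save(c,c+'6')[110:260,150:350,::-1],(400,300),interpolation=cv2.INTER_CUBIC) for c in('top','scene')]
cv2.imwrite('pics/c6.png',np.vstack(a))
E
```

```text
[ 0.3615613  -0.06011522  0.0341508 ] [[0.938, 0.346, -0.001], [0.346, -0.938, 0.0], [-0.001, -0.001, -1.0]] [-0.57358269 -0.76575767 -1.4676615 ]
[ 0.48351044 -0.01515931  0.00701458]
```

View pics/c6.png

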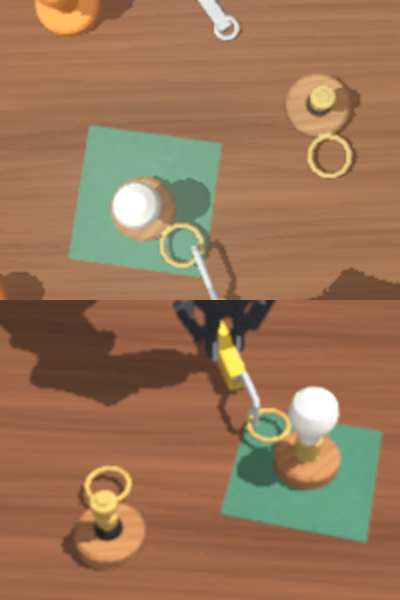

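Both views show the stand near the mat's middle (top half (143,208), mat centre about (145,200)), with the pin still in the ring. Now I'll unhook: ease back, lift, move aside toward -y and lower.

Request:
{"api": "jog_arm", "payload": {"plan": [{"gripper": 1,"xyz": [3,-2,0],"angular": [0,0,0]},{"gripper": 1,"xyz": [6,-4,0],"angular": [0,0,0]},{"gripper": 1,"xyz": [6,-4,-10],"angular": [0,0,0]},{"gripper": 1,"xyz": [6,-4,-22],"angular": [0,0,0]},{"gripper": 1,"xyz": [6,-4,-34],"angular": [0,0,0]},{"gripper": 1,"xyz": [6,-4,-40],"angular": [0,0,0]},{"gripper": 1,"xyz": [6,-4,-40],"angular": [0,0,0]},{"gripper": 1,"xyz": [-5,24,-40],"angular": [0,0,0]},{"gripper": 1,"xyz": [-15,50,-40],"angular": [0,0,0]},{"gripper": 1,"xyz": [-25,76,-40],"angular": [0,0,0]},{"gripper": 1,"xyz": [-35,100,-40],"angular": [0,0,0]},{"gripper": 1,"xyz": [-40,112,-40],"angular": [0,0,0]}]}}

```text
time: 9.05
tool_pos: [0.364, -0.1812, 0.0741]
ee_rot: [0.984, 0.176, 0.0, 0.001]
wrist_force: [0.9, 0.5, -1.0]
gripper_width: 0.0226
grasp_force: 60.0
```

Request:
{"api": "jog_arm", "payload": {"plan": [{"gripper": 1,"xyz": [0,0,10],"angular": [0,0,0]},{"gripper": 1,"xyz": [0,0,20],"angular": [0,0,0]},{"gripper": 1,"xyz": [0,0,30],"angular": [0,0,0]},{"gripper": 1,"xyz": [0,0,37],"angular": [0,0,0]},{"gripper": 1,"xyz": [0,0,41],"angular": [0,0,0]},{"gripper": 1,"xyz": [0,0,43],"angular": [0,0,0]},{"gripper": 1,"xyz": [0,0,43],"angular": [0,0,0]},{"gripper": 1,"xyz": [0,0,43],"angular": [0,0,0]}]}}

```text
time: 9.72
tool_pos: [0.3637, -0.1788, 0.0314]
ee_rot: [0.984, 0.176, 0.0, 0.0]
wrist_force: [0.3, -0.3, -1.8]
gripper_width: 0.0227
grasp_force: 60.0
```

No contact yet, so I'll lower a little more, open slowly and back out upward.

Request:
{"api": "jog_arm", "payload": {"plan": [{"gripper": 1,"xyz": [0,0,1],"angular": [0,0,0]},{"gripper": 1,"xyz": [0,0,2],"angular": [0,0,0]},{"gripper": 1,"xyz": [0,0,2],"angular": [0,0,0]},{"gripper": 0,"xyz": [0,0,2],"angular": [0,0,0]},{"gripper": -1,"xyz": [0,0,1],"angular": [0,0,0]},{"gripper": -1,"xyz": [0,0,1],"angular": [0,0,0]},{"gripper": -1,"xyz": [0,0,1],"angular": [0,0,0]},{"gripper": -1,"xyz": [0,0,1],"angular": [0,0,0]},{"gripper": -1,"xyz": [0,0,1],"angular": [0,0,0]},{"gripper": -1,"xyz": [0,0,1],"angular": [0,0,0]},{"gripper": -1,"xyz": [0,0,1],"angular": [0,0,0]}]}}

```text
time: 10.63
tool_pos: [0.3634, -0.1788, 0.0302]
ee_rot: [0.984, 0.176, -0.0, -0.0]
wrist_force: [0.2, -0.3, 0.0]
gripper_width: 0.0853
grasp_force: 0.0
```

Request:
{"api": "jog_arm", "payload": {"plan": [{"gripper": -1,"xyz": [0,0,-10],"angular": [0,0,0]},{"gripper": -1,"xyz": [0,0,-30],"angular": [0,0,0]},{"gripper": -1,"xyz": [0,0,-60],"angular": [0,0,0]},{"gripper": -1,"xyz": [0,0,-90],"angular": [0,0,0]},{"gripper": -1,"xyz": [0,0,-120],"angular": [0,0,0]},{"gripper": -1,"xyz": [0,0,-120],"angular": [0,0,0]},{"gripper": -1,"xyz": [0,0,-120],"angular": [0,0,0]}]}}

```text
time: 11.22
tool_pos: [0.365, -0.1798, 0.1522]
ee_rot: [0.984, 0.176, 0.002, 0.002]
wrist_force: [0.4, -0.2, -1.1]
gripper_width: 0.0854
grasp_force: 0.0
```

```bash
python3 - <<'E'
from h import *
a=[cv2.resize(save(c,c+'7')[110:260,150:350,::-1] if c=='top' else save(c,c+'7')[100:250,130:330,::-1],(400,300),interpolation=cv2.INTER_CUBIC) for c in('top','scene')]
cv2.imwrite('pics/c7.png',np.vstack(a)); print(env.sense()['tool_pos'],env.sense()['gripper_width'])
E
```

```text
[ 0.36276912 -0.17836462  0.14957748] 0.08538301433143516
```

View pics/c7.png

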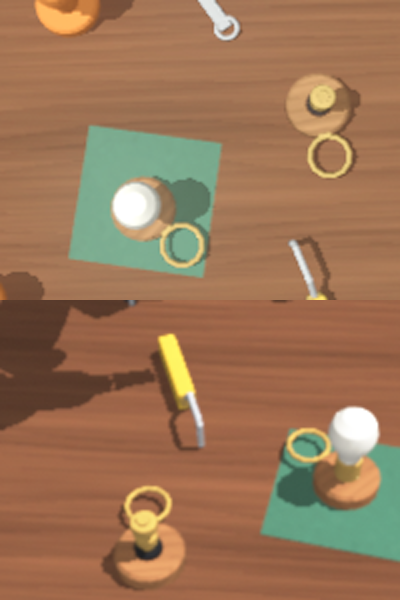

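The lamp stands upright on the mat (top half (143,208)) and the post is unmoved at (320,104). The hook lies flat on the bench, with its tip in the scene half at (200,440), well clear of the ring at (308,446). I'm handing in.

```bash
python3 -c "
from bench import job
print(job.sign_off())"
```

```text
the job is handed in; nothing more can be done
None
```

I dragged the lamp fully onto the green mat with the hook, unhooked it and laid the hook flat on the bench clear of the lamp. The post looks unmoved in the final picture, and I handed the job in, though the sign-off returned no verdict.

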